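Tilt out the wide bin and put its adapter on the balance

ROBOT

A 6-joint arm with a two-finger parallel gripper is mounted at the origin on the work surface. World frame = base frame: x ahead of the robot, y to its left, z up, the work surface at z = 0. Lengths are in m, angles in rad, forces in N, time in s.
With the tool pointing down it reaches from about 0.3 to 0.875 m from the base axis. Payload 6.4 kg.
Tool frame: the origin (TCP) lies at the very end of the fingers, on their centre line; the grasp point (between the pads) lies 19 mm behind it; z points along the fingers, y is the direction in which the jaws open and shut (so a half turn about z gives the same grasp; the last joint's range is limited). The gripper opens to 85 mm and grips with 20 to 120 N. Pads are 22 mm wide; open, the fingers measure 114 mm over their backs; the gripper's body (76 mm by 85 mm) begins 54 mm behind the grasp point. The pads swing forward as they close: fully open they stand 13 mm farther back than shut.
Start: joints at [-1.474, 0.181, 1.607, -0, 1.354, -0.206], TCP at [0.171, -0.549, 0.231] pointing down, gripper open.
Joint ranges: [-2.99, 2.99], [-0.89, 2.07], [0.3, 2.58], [-1.14, 4.28], [0, 2.63], [-3.12, 3.12]. Speed limits (rad/s): [2.57, 2.57, 3.01, 3.14, 3.14, 3.14].

INTERFACE

Orientations are given as a unit quaternion [w, x, y, z].
In Python, from bench import * gives the robot as it stands.
- The arm moves only by the tool arm_command, never from a script. Its argument "motion" is text: rows parted by semicolons, each of 7 numbers parted by spaces: the shift along the tool's x, y, z in units of 0.2 m (1.0 is 0.2 m), then the turn, a rotation vector about the tool's x, y, z in units of 60 degrees (1.0 is 60 degrees), then the opening, from 0 (shut) to 1 (fully open). In form: tx ty tz ax ay az grip; .... A call has 1 to 10 rows; each row shifts and turns the pose as measured when the row begins, along the tool's axes as they then stand; what a row does not reach is not made up. A row lasts 1/12 s, in which the tool goes at most 41.7 mm and 7.16 degrees, less where a joint would pass 70% of its speed; a pose out of reach is approached as far as the arm can. A call with a number of a shift or a turn outside -1 to 1 is refused whole. A call with a gripper value outside its range is refused whole. The fingers move at their own pace and stop on an object; the grip force is fixed at half the most. Time passes only in rows, so rows that do not move let the fingers close. It gives the time, the measured TCP pose, the force and the opening at its end, in the units of the state.
- get_obs(): the state, without advancing time (a new reading comes with each control period).
- camera(name): name is "scene" or "top" or "wrist"; returns a dict with "img" (400x640x3 uint8, red, green, blue), "intrinsics" (3x3 intrinsics, pixels), "pose" (4x4, takes a point from camera to world coordinates); the wrist camera has in their place "mount" (4x4, takes a point from camera to tool coordinates, whose origin is the TCP and whose axes are the flange's). Camera axes: x right, y down, z forward; pixel columns grow to the right and rows downward; lengths in m; the calibration is good to about 2 mm. The wrist camera is an equidistant fisheye: a pixel r from the principal point sees the ray r / f radians off the axis. A picture is of the moment at which its call begins: read the wrist's pose just before it. There is no depth.
- hand_in(): hands the job in, once; it reports no verdict.
Trained networks look in the newest picture that a camera, given by its name, has taken for a name from the list of things; names that differ only in an ending like _2 or _b are one class to them, and where a whole thing is asked for, a point or a joint stands for the part that bears it (a point fixed in the world has none). Each returns a list of dicts, best first, with "conf" (0 to 1); they miss things now and then, are a little off and sometimes report something else, mostly with a low value. They report only what shows in the picture. A call takes as long as a camera call. They do not tell look-alikes from the thing itself.
- search_frame(camera, target): "box" ([left, top, right, bottom] in pixels, round what is visible of it).
The state is a dict: "time_s": time; "q": joint angles; "dq": joint speeds; "joint_efforts": joint torques, N m; "eef_pos": TCP position; "eef_rot": TCP orientation; "wrist_force": force on the tool from outside, world axes, zero at the start; "torque": the same for the moment, N m; "opening": opening from 0.0 (shut) to 1.0 (fully open).
Only numpy, scipy, OpenCV 4.12 (cv2) and the standard library are available. Lean on these libraries where they do the work, as an engineer would, in place of code of your own. Each camera call takes 0.05 s, during which the arm holds its last target.

TASK

Swing the wide tilt-out bin forward out of its rack, all the way to its stop, so that the big tube adapter inside rolls down to the mouth. Then scoop the adapter out of the bin and lay it gently, not dropped, in the round pan of the balance. The bin may stay open.

Things in the scene. Friction and masses are not known exactly. Their poses are not given: they have to be found in the camera images.
- wide_bin (a joint): Tilt of the wide clear bin (148 mm wide; the narrow one is 104 mm and holds two small adapters). Level hinge near the bin's bottom front. 0 = upright in its rack (may start up to 0.08 rad ajar); grows as the top swings out towards the robot; stop at 1.0 rad. Friction keeps it where it is left: 1 to 3 N at the bar moves it. Rack roof: 170 mm above the bench, front edge 70 mm behind the upright bar.
- wide_pull (a point): Middle of the wide bin's pull: a level round steel bar 12 mm thick, 68 mm clear between its posts, 40 mm above the front panel's rim, 202 mm above the bench with the bin upright. Moves with the bin. Axes, bin upright: x to the rack's back (away from the robot), y along bar and hinge, z up. In them the hinge line is 60 mm behind (+x) and 157 mm below (-z), 45 mm above the bench.
- sleeve_center (a point): Centre of the big tube adapter: grey cylinder, 40 mm diameter, 50 mm long, dark-bored flat ends, about 60 g; y = its axis, along the hinge. Bin upright: low inside, under the roof. Bin at its stop: it has rolled into the mouth, about 80 mm in front of the hinge line, centre about 50 mm above the bench, front wall rising at 35 degrees. Bin 140 mm wide inside, so its ends can be gripped from above.
- pan (a point): Centre of the upper face of the balance's round steel pan, 60 mm above the bench; 138 mm across inside, rim 12 mm high. The balance is a flat white case 220 x 190 mm. z up.
Mind the look-alikes: they are no part of the job. Leave any green or red look-alike of the part that bears sleeve_center alone. Leave any yellow look-alike of the part that bears wide_bin alone.

How it is judged:
On the way:
1. the wide bin is swung fully forward (past 0.8 rad of its 1.0) (value of joint wide_bin above 0.8 rad), for 0.2 s.
At the end, for the whole second after the job is handed in: The big adapter lies in the balance's pan, its centre within 55 mm of the pan's centre and 12 to 40 mm above the pan's face, and stays there (horizontal distance between sleeve_center and pan below 0.055 m and z of sleeve_center in the frame of pan between 0.012 and 0.04 m); the robot touches nothing.
It fails at once if the big adapter is dropped: let go over the pan with its centre more than 55 mm above the pan's face (35 mm above its resting height) (horizontal distance between sleeve_center and pan below 0.07 m and z of sleeve_center in the frame of pan above 0.055 m and contact force between the fingers and sleeve below 0.05 N).
It also fails if it takes over 58 s, if anything falls off the work surface, if the arm or the gripper's body presses on something with over 40 N, if the wrist force passes 120 N, or if a joint passes its speed limit or range.

## Working session

There is one attempt and no reset: what is moved stays moved. The work goes in short steps, Python scripts to look and compute and a tool call to move; the robot and the scene stay as the last step left them, time stands still between calls to the robot, and variables do not carry over. Pictures are saved under pics/ and viewed, and the job is handed in when it is done.

Besides the shell and the picture viewer there is one more tool, called after "Call:" by a JSON object that holds its "api" and its "payload", one argument or row to a line. arm_command: Moves the arm, as the interface text tells. Shifts and turns lie within -1 to 1; 1 stands for 0.2 m of shift or 60 degrees of turn. Its arguments: {"type":"object","properties":{"motion":{"type":"string"}},"required":["motion"]}

```bash
ls; mkdir -p pics
python3 - <<'E'
from bench import *
import cv2
print(get_obs())
for n in ["scene","top","wrist"]:
    c=camera(n); cv2.imwrite(f"pics/{n}0.png",c["img"][:,:,::-1])
    print(n,c["intrinsics"].tolist(),c.get("pose",c.get("mount")).tolist())
    for t in ["wide_bin","wide_pull","sleeve_center","pan"]:
        print(t,[(d["box"],round(d["conf"],2)) for d in search_frame(n,t)])
E
```

```text
pics
{'time_s': 0.0, 'q': array([-1.47428575e+00,  1.81570855e-01,  1.60799475e+00,  6.94046868e-06,
        1.35381667e+00, -2.06315241e-01]), 'dq': array([ 1.32905540e-03, -2.14219626e-04,  3.65298167e-04, -9.33859977e-05,
       -1.01504317e-04,  9.15764079e-04]), 'joint_efforts': array([-1.03227380e-04, -4.44862354e+01, -3.51340699e+01, -4.02224859e-04,
        8.85483547e-03,  2.34084018e-05]), 'eef_pos': array([ 0.17143171, -0.54827039,  0.2303738 ]), 'eef_rot': array([-8.93275524e-04,  9.88558666e-01,  1.50834223e-01,  5.24855542e-05]), 'wrist_force': array([-1.34060323,  0.99249853,  0.78464179]), 'torque': array([ 0.00301584, -0.0408619 , -0.0136239 ]), 'opening': 1.0032727787570082}
scene [[423.25501961249233, 0.0, 324.4562599196064], [0.0, 423.25501961249233, 211.85716090050198], [0.0, 0.0, 1.0]] [[0.11317147452843139, 0.5388953678647028, -0.8347358862820188, 1.4198527417366702], [0.9934537387457502, -0.07452523853631865, 0.08657746700611949, -0.11148114050572312], [-0.015552695108935883, -0.839069586694138, -0.5438017491326936, 0.7036858952729012], [0.0, 0.0, 0.0, 1.0]]
w
[... 771 characters left out ...]
.2, 299.0, 328.5, 342.4], 0.74), ([379.7, 193.7, 452.2, 231.9], 0.72)]
sleeve_center [([346.6, 243.2, 366.9, 262.9], 0.84), ([398.4, 192.2, 420.7, 209.2], 0.72), ([397.6, 129.9, 412.3, 151.9], 0.67)]
pan [([277.4, 134.8, 361.2, 226.8], 0.72)]
wrist [[309.70691628693146, 0.0, 318.4913098344833], [0.0, 309.70691628693146, 199.9073951033945], [0.0, 0.0, 1.0]] [[-0.0013708483475034572, -0.9485223243895005, -0.3167073111084517, 0.0821923500385258], [0.9999981366397482, -0.0008698030665116662, -0.0017234151141002978, -0.0011183463350380451], [0.0013592247195255837, -0.3167090835093982, 0.9485217493188004, -0.14254589154018435], [0.0, 0.0, 0.0, 1.0]]
wide_bin []
wide_pull []
sleeve_center []
pan []
```

View pics/scene0.png

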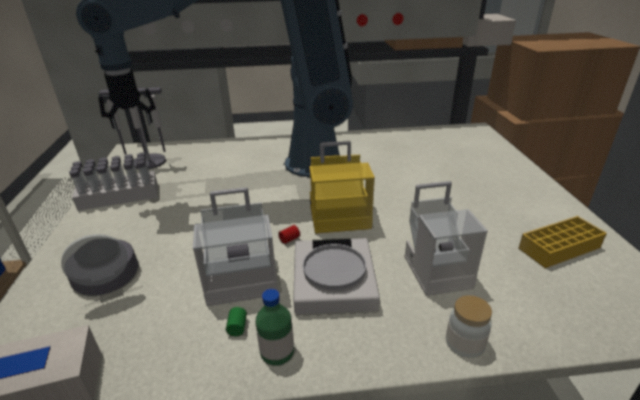

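View pics/top0.png

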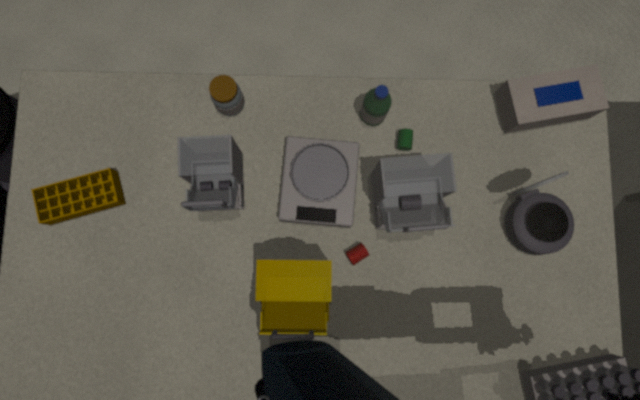

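View pics/wrist0.png

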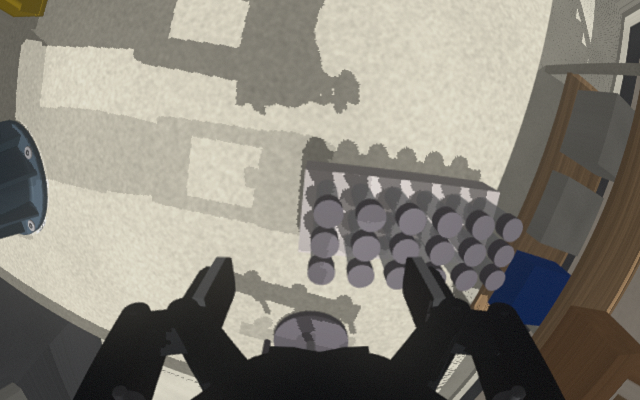

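The wide clear bin is at top-view (415,193) and scene-view (235,245). The balance is at top (320,172). The yellow bin and the red and green cylinders are decoys. Next I'll zoom in.

Run:
```python
import cv2,numpy as np
s=cv2.imread("pics/scene0.png");t=cv2.imread("pics/top0.png")
a=cv2.resize(s[180:320,185:385],None,fx=4,fy=4,interpolation=cv2.INTER_CUBIC)
b=cv2.resize(t[120:250,270:470],None,fx=4,fy=4,interpolation=cv2.INTER_CUBIC)
cv2.imwrite("pics/s_c.png",a);cv2.imwrite("pics/t_c.png",b)
```

```text
(no output)
```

View pics/s_c.png

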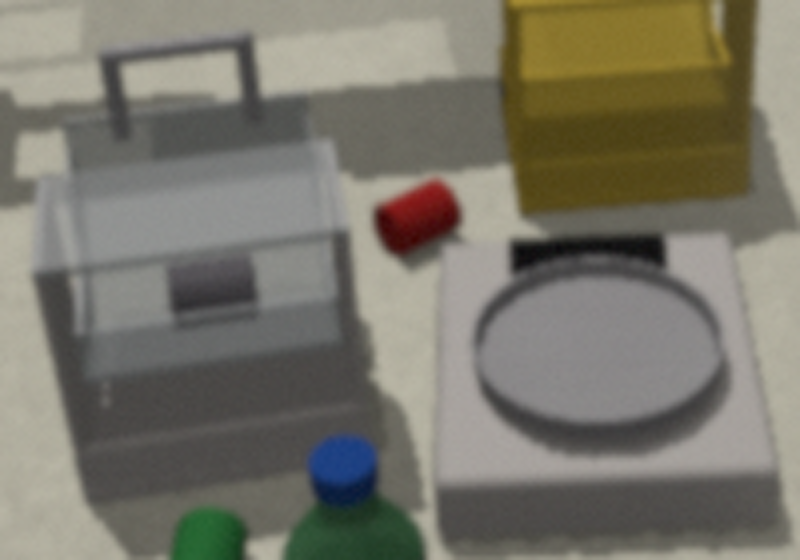

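View pics/t_c.png

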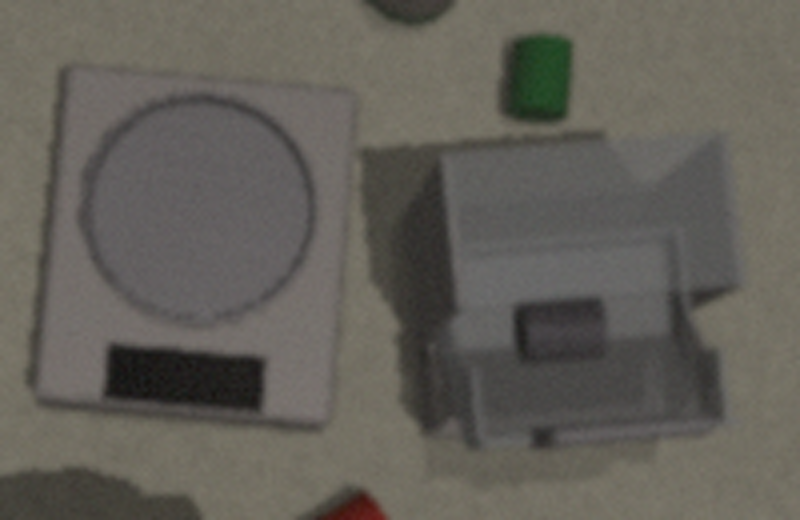

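```bash
cat > h.py <<'E'
import numpy as np
K={'scene':np.array([[423.255,0,324.456],[0,423.255,211.857],[0,0,1]]),'top':np.array([[435.5155,0,318.818],[0,435.5155,211.0926],[0,0,1]])}
P={'scene':np.array([[0.11317147452843139, 0.5388953678647028, -0.8347358862820188, 1.4198527417366702], [0.9934537387457502, -0.07452523853631865, 0.08657746700611949, -0.11148114050572312], [-0.015552695108935883, -0.839069586694138, -0.5438017491326936, 0.7036858952729012], [0.0, 0.0, 0.0, 1.0]]),
'top':np.array([[0.014931812789397463, -0.9925414526347095, 0.12098969281969024, 0.43606834216966167], [-0.9997258496917737, -0.01700223748174501, -0.016098117240080215, 0.0028533375459949364], [0.01803514416031684, -0.12071614938522089, -0.9925232213166209, 1.1401351319768587], [0.0, 0.0, 0.0, 1.0]])}
def ray(c,u,v):
    d=P[c][:3,:3]@np.linalg.inv(K[c])@[u,v,1]; return P[c][:3,3],d/np.linalg.norm(d)
def atz(c,u,v,z):
    o,d=ray(c,u,v); return o+d*(z-o[2])/d[2]
def proj(c,p):
    q=K[c]@(P[c][:3,:3].T@(np.asarray(p)-P[c][:3,3])); return q[:2]/q[2]
def tri(rs):
    A=0;b=0
    for o,d in rs:
        M=np.eye(3)-np.outer(d,d);A=A+M;b=b+M@o
    p=np.linalg.solve(A,b); return p,[np.linalg.norm((np.eye(3)-np.outer(d,d))@(p-o)) for o,d in rs]
E
python3 - <<'E'
from h import *
S=lambda x,y:(185+x/4-.4,180+y/4-.4)
T=lambda x,y:(270+x/4-.4,120+y/4-.4)
for e in [(113,50),(247,38)]:
    p=atz('scene',*S(*e),.205); q=proj('top',p); print(p,q,((q[0]-269.6)*4,(q[1]-119.6)*4))
print('pan top',atz('top',*T(199,207),.066), 'scene',atz('scene',*S(599,340),.066))
print('pan tri',tri([ray('top',*T(199,207)),ray('scene',*S(599,340))]))
print('sleeve tri',tri([ray('top',*T(562,328)),ray('scene',*S(212,283))]))
# rack roof corners
for e in [(442,155),(730,130)]: print('roof',atz('top',*T(*e),.17))
print('roofscene',[atz('scene',*S(*e),.17) for e in [(38,272),(345,228),(38,180),(332,143)]])
E
```

```text
[ 0.5334055  -0.28274907  0.205     ] [443.36627671 220.83589598] (np.float64(695.0651068484324), np.float64(404.9435839265434))
[ 0.53014091 -0.20476168  0.205     ] [407.54885702 221.73716865] (np.float64(551.7954280743438), np.float64(408.54867459199943))
pan top [ 0.66762258 -0.0144029   0.066     ] scene [ 0.66793126 -0.01267779  0.066     ]
pan tri (array([ 0.66774712, -0.01353592,  0.06592513]), [np.float64(0.0008748816465970387), np.float64(0.0008748816465970249)])
sleeve tri (array([ 0.59364585, -0.23942116,  0.07390107]), [np.float64(0.0012615180081210697), np.float64(0.0012615180081209667)])
roof [ 0.67805486 -0.15102882  0.17      ]
roof [ 0.69593348 -0.31672022  0.17      ]
roofscene [array([ 0.69871292, -0.30897358,  0.17      ]), array([ 0.68142659, -0.15086238,  0.17      ]), array([ 0.61274523, -0.32110156,  0.17      ]), array([ 0.59740283, -0.15767557,  0.17      ])]
```

Run:
```python
from h import *
S=lambda x,y:(185+x/4-.4,180+y/4-.4)
T=lambda x,y:(270+x/4-.4,120+y/4-.4)
print(tri([ray('top',*T(543,437)),ray('scene',*S(247,38))]))
for z in (.17,.2,.23,.25): 
  p=atz('scene',*S(247,38),z); q=proj('top',p); print(p,((q[0]-269.6)*4,(q[1]-119.6)*4))
import cv2
t=cv2.imread("pics/top0.png")
cv2.imwrite("pics/t_c2.png",cv2.resize(t[180:250,360:460],None,fx=8,fy=8,interpolation=cv2.INTER_CUBIC))
```

```text
(array([ 0.51536508, -0.20408265,  0.19621742]), [np.float64(0.0022833749477029187), np.float64(0.002283374947702895)])
[ 0.46769696 -0.21130852  0.17      ] (np.float64(550.757001924499), np.float64(526.4288994717165))
[ 0.52122034 -0.20569694  0.2       ] (np.float64(551.643416515044), np.float64(425.80474696387466))
[ 0.57474372 -0.20008536  0.23      ] (np.float64(552.5747390849879), np.float64(320.0827233062638))
[ 0.61042598 -0.19634431  0.25      ] (np.float64(553.2222839217366), np.float64(246.57462551130163))
```

View pics/t_c2.png

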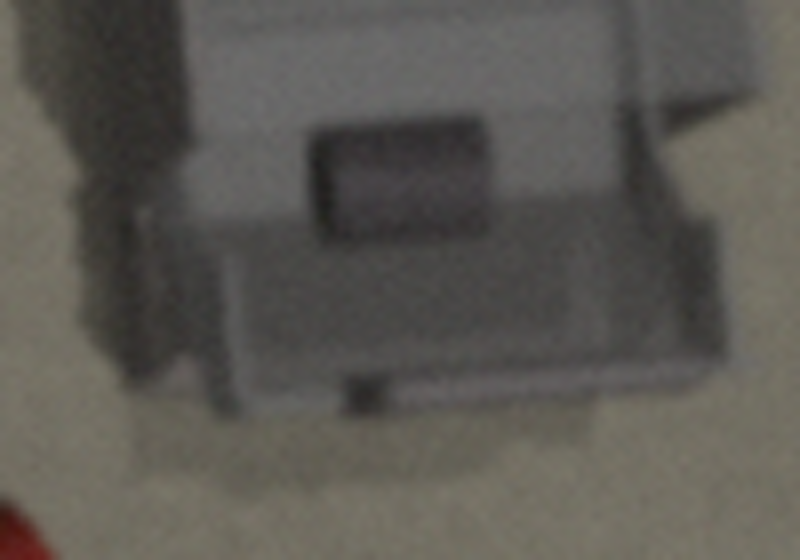

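```bash
cat >> h.py <<'E'
from scipy.spatial.transform import Rotation as R, Slerp
def Rq(q): return R.from_quat([q[1],q[2],q[3],q[0]])
def down(yaw_deg,pitch=0,py=0):
    """tool down, tool x at yaw; then rotate by pitch deg about world axis (cos(py),sin(py),0)"""
    a=np.radians(yaw_deg); x=np.array([np.cos(a),np.sin(a),0]); z=np.array([0,0,-1.]); M=np.c_[x,np.cross(z,x),z]
    r=R.from_matrix(M)
    if pitch: r=R.from_rotvec(np.radians(pitch)*np.array([np.cos(np.radians(py)),np.sin(np.radians(py)),0]))*r
    return r
def plan(p0,r0,p1,r1,g,n=None):
    p0,p1=np.asarray(p0),np.asarray(p1); rv=(r0.inv()*r1).as_rotvec()
    need=max(np.linalg.norm(p1-p0)/.040,np.degrees(np.linalg.norm(rv))/7.0)
    n=n or max(1,int(np.ceil(need))); rows=[]
    for i in range(n):
        ra=r0*R.from_rotvec(rv*i/n)
        t=ra.inv().apply((p1-p0)/n)/.2; a=np.degrees(rv/n)/60
        rows.append(' '.join('%.3g'%round(v,3) for v in [*t,*a,g]))
    for i in range(0,n,10): print('; '.join(rows[i:i+10]))
E
python3 - <<'E'
from bench import *
from h import *
o=get_obs()
plan(o['eef_pos'],Rq(o['eef_rot']),[.46,-.25,.30],down(96),1)
E
```

```text
0.152 -0.083 -0.029 0 -0 -0.109 1; 0.16 -0.065 -0.029 0 -0 -0.109 1; 0.167 -0.046 -0.029 0 -0 -0.109 1; 0.171 -0.027 -0.029 0 -0 -0.109 1; 0.173 -0.007 -0.029 0 -0 -0.109 1; 0.173 0.012 -0.029 0 -0 -0.109 1; 0.17 0.032 -0.029 0 -0 -0.109 1; 0.165 0.051 -0.029 0 -0 -0.109 1; 0.158 0.07 -0.029 0 -0 -0.109 1; 0.149 0.087 -0.029 0 -0 -0.109 1
0.138 0.104 -0.029 0 -0 -0.109 1; 0.126 0.119 -0.029 0 -0 -0.109 1
```

Call:
{"api": "arm_command", "payload": {
  "motion": "0.15 -0.08 -0.03 0 0 -0.11 1; 0.16 -0.065 -0.03 0 0 -0.11 1; 0.167 -0.045 -0.03 0 0 -0.11 1; 0.17 -0.027 -0.03 0 0 -0.11 1; 0.173 -0.007 -0.03 0 0 -0.11 1; 0.173 0.012 -0.03 0 0 -0.11 1; 0.17 0.032 -0.03 0 0 -0.11 1; 0.165 0.05 -0.03 0 0 -0.11 1; 0.158 0.07 -0.03 0 0 -0.11 1; 0.149 0.087 -0.03 0 0 -0.11 1"
}}

```text
time_s: 1.58
eef_pos: [0.4102, -0.2901, 0.2924]
eef_rot: [0.0, 0.734, 0.679, -0.0]
wrist_force: [0.4, -1.2, -0.3]
opening: 1.002
```

Run:
```python
from bench import *
from h import *
o=get_obs()
print(o['time_s'],o['eef_pos'],o['q'])
plan(o['eef_pos'],Rq(o['eef_rot']),[.46,-.25,.30],down(96),.35)
```

```text
1.5833 [ 0.41016047 -0.29006217  0.29240199] [-8.51622816e-01 -3.23020598e-02  1.71032145e+00 -9.39411858e-04
  1.46299628e+00 -7.74435253e-01]
0.109 0.117 -0.019 -0 0 -0.087 0.35; 0.098 0.126 -0.019 -0 0 -0.087 0.35
```

Call:
{"api": "arm_command", "payload": {
  "motion": "0.11 0.117 -0.02 0 0 -0.087 0.35; 0.1 0.126 -0.02 0 0 -0.087 0.35; 0 0 0 0 0 0 0.35; 0 0 0 0 0 0 0.35"
}}

```text
time_s: 1.92
eef_pos: [0.4663, -0.2414, 0.3035]
eef_rot: [0.003, 0.66, 0.751, 0.001]
wrist_force: [-0.4, 0.2, -0.5]
opening: 0.453
```

Run:
```python
from bench import *
from h import *
import cv2
o=get_obs()
print(o['time_s'],o['eef_pos'],o['eef_rot'],o['q'],o['opening'])
c=camera('wrist'); cv2.imwrite("pics/w1.png",c['img'][:,:,::-1])
for t in ["wide_pull","sleeve_center"]: print(t,[(d["box"],round(d["conf"],2)) for d in search_frame('wrist',t)])
```

```text
1.9167 [ 0.46632084 -0.24138933  0.30353253] [2.65182440e-03 6.60072695e-01 7.51196859e-01 5.33498196e-04] [-7.04542111e-01  1.05618374e-02  1.64578167e+00  9.84057710e-04
  1.47992877e+00 -8.33587641e-01] 0.45297484122582876
wide_pull [([361.6, 117.9, 456.0, 258.4], 0.72)]
sleeve_center [([401.5, 155.2, 431.0, 198.2], 0.73), ([309.7, 41.7, 352.2, 90.2], 0.69)]
```

View pics/w1.png

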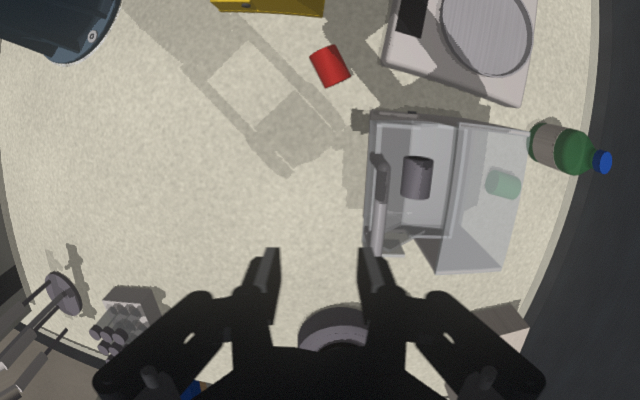

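```bash
cat >> h.py <<'E'
KW=(309.70691628693146,318.4913098344833,199.9073951033945)
MT=np.array([[-0.0013708483475034572, -0.9485223243895005, -0.3167073111084517, 0.0821923500385258], [0.9999981366397482, -0.0008698030665116662, -0.0017234151141002978, -0.0011183463350380451], [0.0013592247195255837, -0.3167090835093982, 0.9485217493188004, -0.14254589154018435], [0,0,0,1]])
def wray(pos,q,u,v):
    du,dv=u-KW[1],v-KW[2]; r=np.hypot(du,dv); th=r/KW[0]
    d=np.array([np.sin(th)*du/r,np.sin(th)*dv/r,np.cos(th)])
    Rt=Rq(q)
    return Rt.apply(MT[:3,3])+np.asarray(pos), Rt.apply(MT[:3,:3]@d)
def rz(r,z): o,d=r; return o+d*(z-o[2])/d[2]
E
python3 - <<'E'
import cv2
w=cv2.imread("pics/w1.png")
cv2.imwrite("pics/w1c.png",cv2.resize(w[100:280,340:540],None,fx=4,fy=3.333*1.2/1,interpolation=cv2.INTER_CUBIC)[:600] if 0 else cv2.resize(w[110:260,345:545],None,fx=4,fy=4,interpolation=cv2.INTER_CUBIC))
E
```

```text
(no output)
```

View pics/w1c.png

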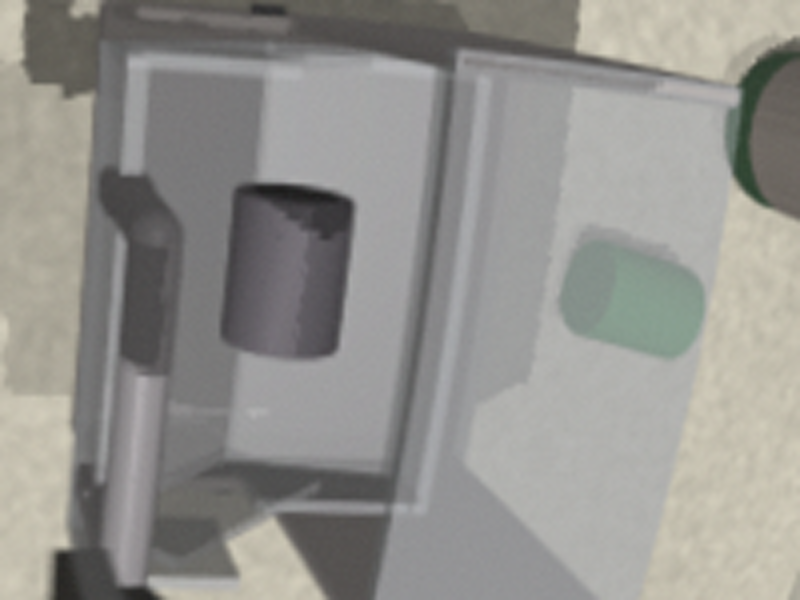

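Run:
```python
from h import *
pos=[ 0.46632084,-0.24138933,0.30353253]; q=[2.65182440e-03,6.60072695e-01,7.51196859e-01,5.33498196e-04]
W=lambda x,y:wray(pos,q,345+x/4-.4,110+y/4-.4)
for z in (.19,.197,.202): print(z,rz(W(150,230),z),rz(W(132,520),z))
S=lambda x,y:(185+x/4-.4,180+y/4-.4)
print(tri([W(150,235),ray('scene',*S(247,40))]))
print(tri([W(150,235),ray('scene',*S(247,40)),ray('top',405.1,228.5)]))
```

```text
0.19 [ 0.51600659 -0.20887117  0.19      ] [ 0.52512679 -0.27685026  0.19      ]
0.197 [ 0.51430908 -0.20752394  0.197     ] [ 0.5231797  -0.27364278  0.197     ]
0.202 [ 0.51309656 -0.20656162  0.202     ] [ 0.52178892 -0.27135172  0.202     ]
(array([ 0.5148667 , -0.20769504,  0.19529143]), [np.float64(0.0011963422747091), np.float64(0.0011963422747090936)])
(array([ 0.51552321, -0.20565674,  0.1950373 ]), [np.float64(0.0033154006805162116), np.float64(0.0008785580465470232), np.float64(0.004171198048680512)])
```

Run:
```python
from bench import *
from h import *
o=get_obs()
plan(o['eef_pos'],Rq(o['eef_rot']),[.5195,-.2445,.25],down(97),.3)
print('then down'); plan([.5195,-.2445,.25],down(97),[.5195,-.2445,.172],down(97),.3)
```

```text
-0.021 0.134 0.134 0.002 0.001 0.001 0.3; -0.021 0.134 0.133 0.002 0.001 0.001 0.3
then down
0 0 0.195 0 0 0 0.3; 0 0 0.195 0 0 0 0.3
```

Call:
{"api": "arm_command", "payload": {
  "motion": "-0.02 0.134 0.13 0 0 0 0.3; -0.02 0.134 0.13 0 0 0 0.3; 0 0 0 0 0 0 0.3; 0 0 0 0 0 0 0.3"
}}

```text
time_s: 2.4
eef_pos: [0.518, -0.2503, 0.2501]
eef_rot: [0.003, 0.666, 0.746, -0.0]
wrist_force: [0.4, 0.4, -0.1]
opening: 0.301
```

Run:
```python
from bench import *
from h import *
import cv2
o=get_obs()
print(o['time_s'],o['eef_pos'],o['eef_rot'],o['opening'])
c=camera('wrist'); cv2.imwrite("pics/w2.png",c['img'][:,:,::-1])
plan(o['eef_pos'],Rq(o['eef_rot']),[.5195,-.2445,.172],down(97),.3)
```

```text
2.4 [ 0.51804578 -0.25034379  0.2500779 ] [ 3.30495415e-03  6.66225084e-01  7.45743269e-01 -4.36835728e-04] 0.3009065871264175
0.015 0.005 0.195 0.002 0.003 -0.005 0.3; 0.015 0.005 0.195 0.002 0.003 -0.005 0.3
```

View pics/w2.png

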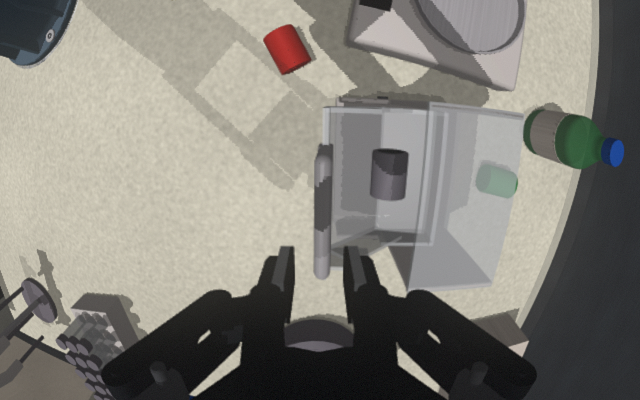

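Run:
```python
from h import *
pos=[0.51804578,-0.25034379,0.2500779]; q=[3.30495415e-03,6.66225084e-01,7.45743269e-01,-4.36835728e-04]
for u,v in [(324,155),(321.5,273)]: print(rz(wray(pos,q,u,v),.196))
```

```text
[ 0.51509125 -0.20366405  0.196     ]
[ 0.52353195 -0.29103505  0.196     ]
```

Call:
{"api": "arm_command", "payload": {
  "motion": "0.01 0.005 0.195 0 0 0 0.3; 0.01 0.005 0.195 0 0 0 0.3; 0 0 0 0 0 0 0.3"
}}

```text
time_s: 2.7
eef_pos: [0.519, -0.251, 0.1751]
eef_rot: [0.008, 0.668, 0.744, -0.001]
wrist_force: [-1.4, 1.4, -0.9]
opening: 0.303
```

```bash
cat > arc.py <<'E'
from bench import *
from h import *
import sys
yaw=np.radians(6.3); xp=np.array([np.cos(yaw),np.sin(yaw),0]); yp=np.array([-np.sin(yaw),np.cos(yaw),0]); Z=np.array([0,0,1.])
H=np.array([.5195,-.247,.0])+.0723*xp; H[2]=.045
def bar(t): a=np.radians(20.9)+t; return H+.168*(-np.sin(a)*xp+np.cos(a)*Z)
r0=down(96.3)
def pose(t,phi,lead=0,dz=.022):
    r=R.from_rotvec(-np.radians(phi)*yp)*r0
    return bar(t)+dz*r.apply([0,0,1])-0*xp, r
E
python3 - <<'E'
from arc import *
o=get_obs(); print(o['time_s'],o['eef_pos'],o['eef_rot'],o['wrist_force'],o['opening'])
p,r=o['eef_pos'],Rq(o['eef_rot'])
N=10
for i in range(1,11):
    t=.08+i*.06; p1,r1=pose(t,3*i); 
    plan(p,r,p1,r1,.3,n=1); p,r=p1,r1
E
```

```text
2.7 [ 0.51897597 -0.25096933  0.1751342 ] [ 7.50620511e-03  6.68465204e-01  7.43705352e-01 -5.27044052e-04] [-1.39673806  1.35376778 -0.92022426] 0.30303878321342254
0.02 -0.034 0.025 -0.041 0.011 -0.003 0.3
-0 -0.039 0.023 -0.05 0 0 0.3
-0 -0.039 0.024 -0.05 -0 0 0.3
0 -0.039 0.024 -0.05 0 -0 0.3
-0 -0.038 0.024 -0.05 0 -0 0.3
-0 -0.038 0.025 -0.05 0 0 0.3
0 -0.038 0.025 -0.05 0 0 0.3
-0 -0.038 0.025 -0.05 0 0 0.3
0 -0.038 0.026 -0.05 0 -0 0.3
-0 -0.037 0.026 -0.05 0 0 0.3
```

Call:
{"api": "arm_command", "payload": {
  "motion": "0.02 -0.04 0.024 -0.04 0.01 0 0.3; 0 -0.04 0.024 -0.05 0 0 0.3; 0 -0.04 0.024 -0.05 0 0 0.3; 0 -0.04 0.024 -0.05 0 0 0.3; 0 -0.04 0.025 -0.05 0 0 0.3; 0 -0.04 0.025 -0.05 0 0 0.3"
}}

```text
time_s: 3.2
eef_pos: [0.4779, -0.2584, 0.1546]
eef_rot: [0.118, 0.659, 0.733, 0.119]
wrist_force: [1.1, 0.7, -0.4]
opening: 0.297
```

Run:
```python
from arc import *
import cv2
o=get_obs(); print(o['time_s'],o['eef_pos'],o['eef_rot'],o['wrist_force'],o['opening'])
for n in('wrist','scene'):
    c=camera(n); cv2.imwrite(f"pics/{n}3.png",c['img'][:,:,::-1])
p,r=o['eef_pos'],Rq(o['eef_rot'])
print('expected',pose(.44,18)[0],np.degrees((r.inv()*pose(.44,18)[1]).magnitude()))
for i in range(1,11):
    t=.44+i*.06; p1,r1=pose(t,18+1.5*i); 
    plan(p,r,p1,r1,.3,n=1); p,r=p1,r1
```

```text
3.2 [ 0.47794593 -0.25843102  0.1545874 ] [0.11827076 0.6586178  0.73347327 0.11938001] [ 1.11167656  0.74780459 -0.41928785] 0.29666923253441785
expected [ 0.47777865 -0.25160608  0.14054683] 1.6468856262440963
0.036 -0.062 0.091 -0.003 0.016 0 0.3
0 -0.04 0.026 -0.025 0 -0 0.3
-0 -0.039 0.028 -0.025 -0 0 0.3
-0 -0.038 0.029 -0.025 0 0 0.3
0 -0.037 0.031 -0.025 0 0 0.3
-0 -0.036 0.032 -0.025 0 -0 0.3
0 -0.035 0.033 -0.025 -0 -0 0.3
-0 -0.034 0.035 -0.025 0 0 0.3
0 -0.033 0.036 -0.025 -0 -0 0.3
-0 -0.031 0.037 -0.025 0 -0 0.3
```

View pics/wrist3.png

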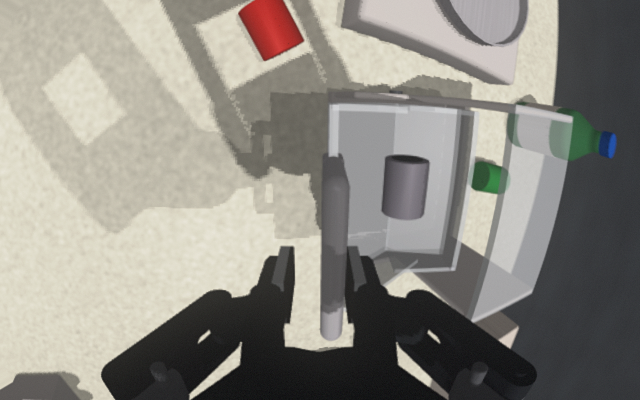

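View pics/scene3.png

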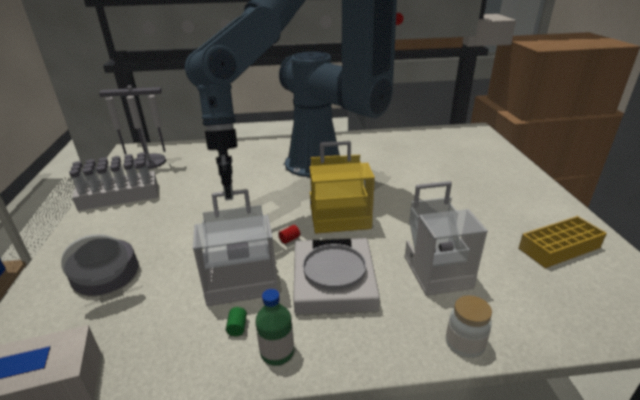

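Call:
{"api": "arm_command", "payload": {
  "motion": "0.03 -0.05 0.07 0 0.015 0 0.3; 0 -0.045 0.035 -0.025 0 0 0.3; 0 -0.045 0.035 -0.025 0 0 0.3; 0 -0.045 0.035 -0.025 0 0 0.3; 0 -0.04 0.035 -0.025 0 0 0.3"
}}

```text
time_s: 3.72
eef_pos: [0.454, -0.2637, 0.1116]
eef_rot: [0.154, 0.65, 0.727, 0.16]
wrist_force: [-0.5, 1.2, 1.1]
opening: 0.302
```

Run:
```python
from arc import *
import cv2
o=get_obs(); print(o['time_s'],o['eef_pos'],o['eef_rot'],o['wrist_force'],o['opening'])
for n in('wrist',):
    c=camera(n); cv2.imwrite(f"pics/{n}4.png",c['img'][:,:,::-1])
p,r=o['eef_pos'],Rq(o['eef_rot'])
print('expected',pose(.74,25)[0],np.degrees((r.inv()*pose(.74,25)[1]).magnitude()))
for i in range(1,9):
    t=.74+i*.05; p1,r1=pose(t,25+1*i); 
    plan(p,r,p1,r1,.3,n=1); p,r=p1,r1
```

```text
3.7167 [ 0.45402744 -0.26365302  0.11159475] [0.15383079 0.65007769 0.72664067 0.16040081] [-0.52373847  1.18511376  1.10884165] 0.3021478344031823
expected [ 0.45142629 -0.25451541  0.10054976] 1.0964280648771532
0.048 -0.062 0.072 -0.006 0.014 0.004 0.3
-0 -0.029 0.028 -0.017 0 0 0.3
-0 -0.029 0.029 -0.017 0 -0 0.3
0 -0.028 0.03 -0.017 -0 0 0.3
-0 -0.027 0.031 -0.017 0 0 0.3
-0 -0.026 0.032 -0.017 -0 -0 0.3
-0 -0.025 0.033 -0.017 0 0 0.3
0 -0.023 0.033 -0.017 0 -0 0.3
```

View pics/wrist4.png

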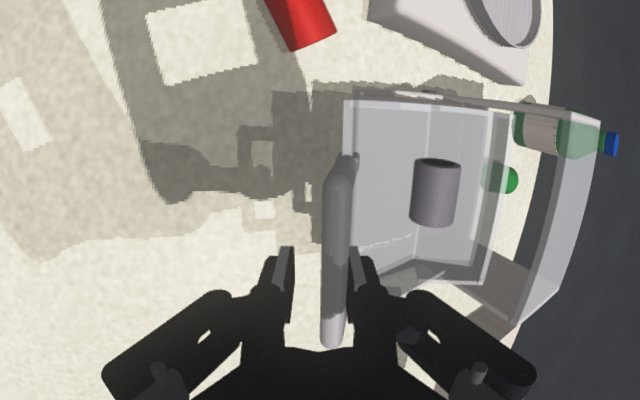

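Run:
```python
from arc import *
import cv2
c=camera('scene'); cv2.imwrite("pics/scene4.png",c['img'][:,:,::-1])
s=c['img'][150:300,170:330,::-1]
cv2.imwrite("pics/s4c.png",cv2.resize(s,None,fx=4,fy=4,interpolation=cv2.INTER_CUBIC))
o=get_obs()
for t in (.3,.4,.5,.6,.7,.8):
    b=bar(t); rel=Rq(o['eef_rot']).inv().apply(b-o['eef_pos']); print(t,b,rel,proj('scene',b+.034*yp),wray(o['eef_pos'],o['eef_rot'],343,172)[1] if 0 else '')
    
    for e in(.035,-.035):
        q=np.linalg.inv(MT)@np.r_[Rq(o['eef_rot']).inv().apply(b+e*yp-o['eef_pos']),1]; th=np.arctan2(np.hypot(q[0],q[1]),q[2]); k=KW[0]*th/np.hypot(q[0],q[1]); print('   w',KW[1]+k*q[0],KW[2]+k*q[1])
```

```text
0.3 [ 0.48835321 -0.25043864  0.17722546] [ 0.00767925  0.06223063 -0.04502427] [243.58329735 190.08433927] 
   w 487.5984716702086 217.6569096454604
   w 450.6635843507784 351.2369890644665
0.4 [ 0.47574703 -0.25183037  0.16621855] [ 0.00775585  0.04604364 -0.04055436] [243.77761761 191.4195699 ] 
   w 445.71532242874565 213.86236707422816
   w 417.31674947993116 348.6076771016137
0.5 [ 0.46429605 -0.25309457  0.15400046] [ 0.00785089  0.03038381 -0.03449088] [244.05159572 193.34197074] 
   w 402.2500763132248 208.35590765415284
   w 383.8005544767755 342.51228734586675
0.6 [ 0.45411469 -0.25421861  0.14069327] [ 0.00796342  0.01540763 -0.02689442] [244.39936573 195.80915384] 
   w 360.94153373416805 201.6855395097495
   w 352.02611370018803 333.4296158340676
0.7 [ 0.44530467 -0.25519124  0.12642995] [ 0.00809233  0.00126473 -0.01784088] [244.8149423  198.77776987] 
   w 324.80171696505545 194.5017905450568
   w 323.5722947769776 322.1724878133733
0.8 [ 0.43795402 -0.25600276  0.111353  ] [ 0.00823631 -0.01190359 -0.00742073] [245.29232346 202.20426912] 
   w 295.34140819366894 187.34083449212287
   w 299.4181434915024 309.6605361023514
```

View pics/s4c.png

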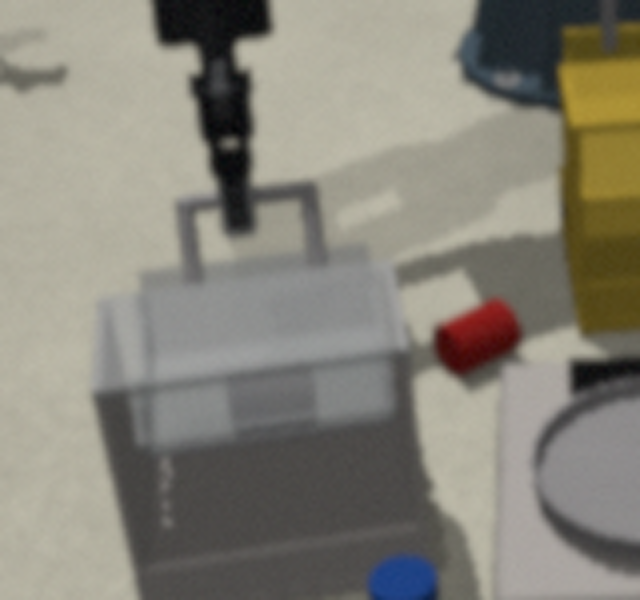

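Run:
```python
from arc import *
o=get_obs()
p,r=o['eef_pos'],Rq(o['eef_rot'])
for i in range(1,11):
    t=.63+i*.042; p1,r1=pose(t,25+1.5*i); p1=p1+r1.apply([.008*(1-i/10),-.011,0])
    plan(p,r,p1,r1,.3,n=1); p,r=p1,r1
print(p1)
```

```text
0.078 -0.027 0.008 -0.016 0.011 0.001 0.3
-0.004 -0.026 0.021 -0.025 0 -0 0.3
-0.004 -0.026 0.022 -0.025 0 0 0.3
-0.004 -0.026 0.022 -0.025 -0 0 0.3
-0.004 -0.025 0.023 -0.025 0 0 0.3
-0.004 -0.025 0.023 -0.025 0 -0 0.3
-0.004 -0.025 0.023 -0.025 0 0 0.3
-0.004 -0.024 0.024 -0.025 -0 -0 0.3
-0.004 -0.024 0.024 -0.025 0 -0 0.3
-0.004 -0.024 0.025 -0.025 -0 0 0.3
[ 0.43208661 -0.25665053  0.04718192]
```

Call:
{"api": "arm_command", "payload": {
  "motion": "0.03 -0.03 0.02 -0.02 0.01 0 0.3; 0 -0.03 0.025 -0.03 0 0 0.3; 0 -0.03 0.025 -0.03 0 0 0.3; 0 -0.03 0.026 -0.03 0 0 0.3; 0 -0.03 0.027 -0.03 0 0 0.3; 0 -0.03 0.027 -0.03 0 0 0.3; 0 -0.03 0.028 -0.03 0 0 0.3; 0 -0.028 0.028 -0.03 0 0 0.3"
}}

```text
time_s: 4.48
eef_pos: [0.4448, -0.2706, 0.0677]
eef_rot: [0.235, 0.619, 0.706, 0.251]
wrist_force: [0.1, -0.3, 0.4]
opening: 0.295
```

```bash
cat > st.py <<'E'
from arc import *
import cv2
def st(tag,th=None):
    o=get_obs(); print(o['time_s'],o['eef_pos'],o['eef_rot'],o['wrist_force'],o['opening'])
    c=camera('scene'); s=c['img'][150:300,170:330,::-1]
    c=camera('wrist'); w=c['img'][:,:,::-1]
    a=np.zeros((400,800,3),np.uint8); 
    a[:250,:400]=cv2.resize(w,(400,250),interpolation=cv2.INTER_AREA); a[:375,400:]=cv2.resize(s,(400,375),interpolation=cv2.INTER_CUBIC)
    cv2.imwrite(f"pics/{tag}.png",a)
    return o
E
python3 - <<'E'
from st import *
o=st('a5')
for t in (.7,.8,.9,1.0):
    b=bar(t); rel=Rq(o['eef_rot']).inv().apply(b-o['eef_pos']); q=proj('scene',b+.034*yp); print(t,b,rel,q,(400+(q[0]-170)*2.5,(q[1]-150)*2.5))
E
```

```text
4.4833 [ 0.44484723 -0.27055736  0.0676761 ] [0.23524337 0.6190251  0.70617982 0.25055646] [ 0.12879794 -0.29421971  0.38410856] 0.29499004500258214
0.7 [ 0.44530467 -0.25519124  0.12642995] [ 0.01389423  0.03990967 -0.04361778] [244.8149423  198.77776987] (np.float64(587.0373557566348), np.float64(121.94442467187855))
0.8 [ 0.43795402 -0.25600276  0.111353  ] [ 0.01432513  0.0245355  -0.0368758 ] [245.29232346 202.20426912] (np.float64(588.230808657811), np.float64(130.5106728017273))
0.9 [ 0.43213618 -0.25664506  0.09561308] [ 0.01475011  0.00991135 -0.02863211] [245.82556822 206.04547912] (np.float64(589.5639205499958), np.float64(140.1136978062326))
1.0 [ 0.42790929 -0.25711171  0.07936745] [ 0.01516491 -0.00381667 -0.01896907] [246.40885165 210.25901705] (np.float64(591.0221291299181), np.float64(150.64754263008837))
```

View pics/a5.png

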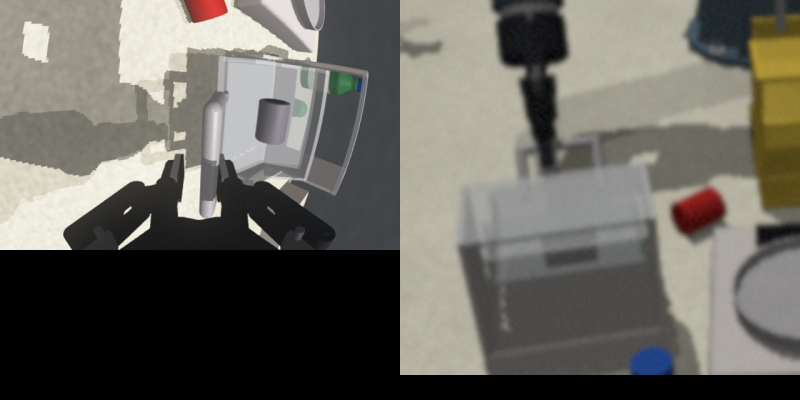

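Call:
{"api": "arm_command", "payload": {
  "motion": "0.02 -0.03 0.005 -0.02 0.01 0 0.3; 0.02 -0.03 0.01 -0.02 0.01 0 0.3; 0.02 -0.03 0.01 -0.02 0.01 0 0.3; 0.01 -0.03 0.01 -0.02 0 0 0.3; 0.01 -0.03 0.01 -0.02 0 0 0.3"
}}

```text
time_s: 5.0
eef_pos: [0.4387, -0.2646, 0.0571]
eef_rot: [0.264, 0.595, 0.695, 0.305]
wrist_force: [7.1, 7.4, 27.7]
opening: 0.303
```

Run:
```python
from st import *
o=st('a6')
for t in (.9,1.0):
    b=bar(t); rel=Rq(o['eef_rot']).inv().apply(b-o['eef_pos']); q=proj('scene',b+.034*yp); print(t,b,rel,q,(400+(q[0]-170)*2.5,(q[1]-150)*2.5))
```

```text
5.0 [ 0.4387296  -0.26459522  0.05706969] [0.26427849 0.59470172 0.69513566 0.30540655] [ 7.10748008  7.42271096 27.66385178] 0.30255543669706303
0.9 [ 0.43213618 -0.25664506  0.09561308] [ 0.00870453  0.02493748 -0.02991028] [245.82556822 206.04547912] (np.float64(589.5639205499958), np.float64(140.1136978062326))
1.0 [ 0.42790929 -0.25711171  0.07936745] [ 0.00895767  0.01007109 -0.02210442] [246.40885165 210.25901705] (np.float64(591.0221291299181), np.float64(150.64754263008837))
```

View pics/a6.png

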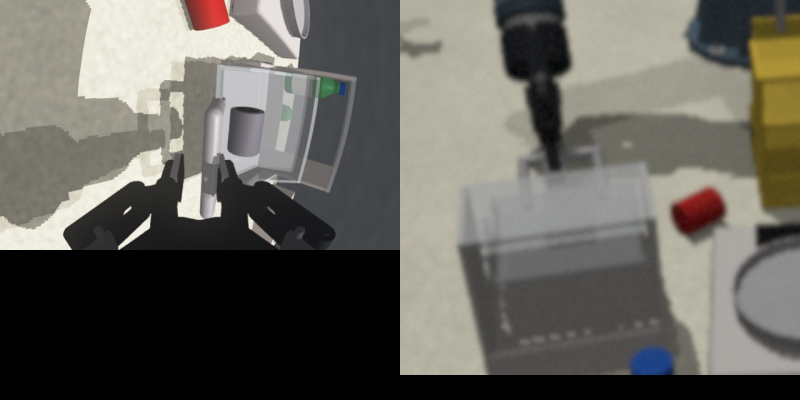

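Call:
{"api": "arm_command", "payload": {
  "motion": "0 0.02 0 0 0 0 0.35; 0 0.01 0 0 0 0 0.35; 0 0 -0.1 0 0 0 0.35; 0 0 -0.15 0 0 0 0.4; 0 0 -0.2 0 0 0 0.5; 0 0 -0.2 0 0 0 0.7; 0 0 0 0 0 0 0.9"
}}

```text
time_s: 5.68
eef_pos: [0.3474, -0.282, 0.159]
eef_rot: [0.257, 0.591, 0.701, 0.303]
wrist_force: [-0.2, -1.9, 0.8]
opening: 0.767
```

Run:
```python
from st import *
o=st('a7'); print(o['q'])
c=camera('top'); t=c['img'][:,:,::-1]
cv2.imwrite("pics/t7.png",cv2.resize(t[120:270,270:470],None,fx=4,fy=4,interpolation=cv2.INTER_CUBIC))
for n in('top','wrist'): print([(d["box"],round(d["conf"],2)) for d in search_frame(n,'sleeve_center')])
```

```text
5.6833 [ 0.34736383 -0.28199494  0.15895021] [0.25735482 0.59147651 0.70147342 0.30308262] [-0.17354641 -1.86836858  0.83537244] 0.7673123361056481
[-1.57052386 -0.1022451   2.30328818  0.85683775  1.26023309 -2.15362538]
[([398.0, 128.4, 410.4, 154.3], 0.88), ([341.6, 244.1, 369.9, 263.8], 0.73), ([398.3, 228.6, 423.4, 245.3], 0.64)]
[([330.1, 145.9, 370.4, 192.1], 0.86), ([292.5, 16.2, 339.2, 71.8], 0.74), ([311.4, 101.0, 436.9, 244.8], 0.33)]
```

View pics/a7.png

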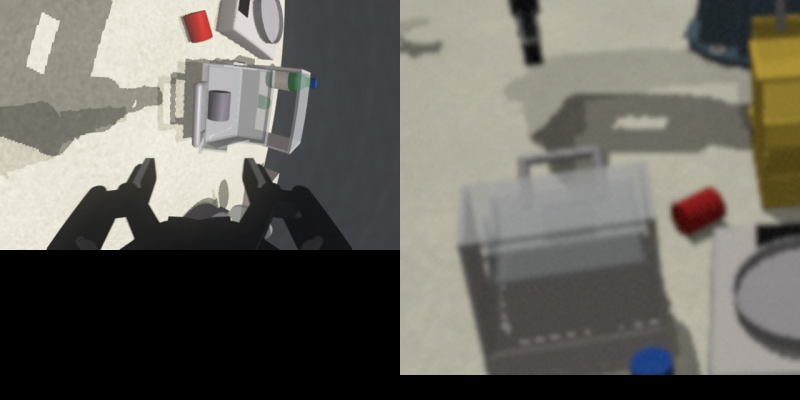

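View pics/t7.png

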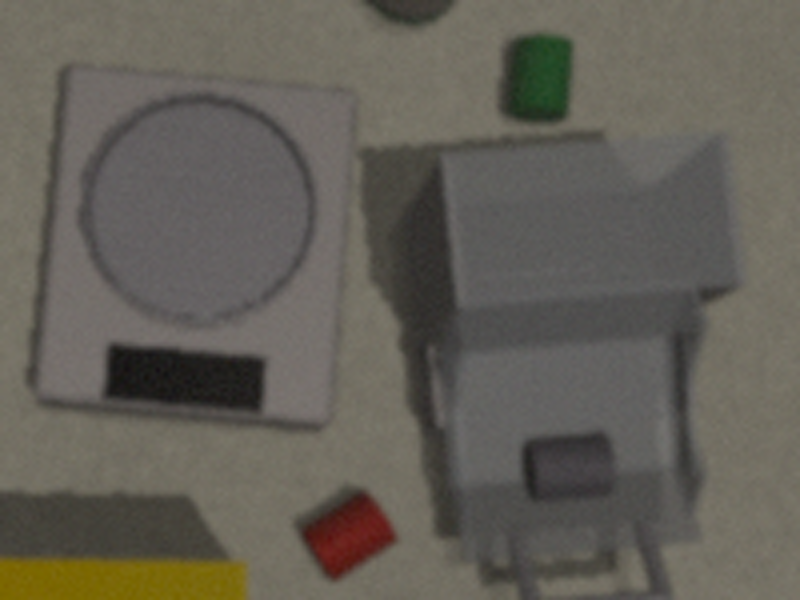

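Run:
```python
from h import *
T=lambda x,y:(270+x/4-.4,120+y/4-.4)
pos=[0.34736383,-0.28199494,0.15895021];q=[0.25735482,0.59147651,0.70147342,0.30308262]
a=ray('top',*T(570,467)); print(rz(a,.05)); w=wray(pos,q,350,169); print(rz(w,.05)); print(tri([a,w]))
for e in [(527,470),(613,462),(460,470),(685,465)]: print(rz(ray('top',*T(*e)),.05))
```

```text
[ 0.5090164  -0.25029844  0.05      ]
[ 0.50944436 -0.24870447  0.05      ]
(array([ 0.50891651, -0.24938033,  0.05059848]), [np.float64(0.0007604702970653126), np.float64(0.0007604702970652791)])
[ 0.5066951  -0.22316417  0.05      ]
[ 0.51259985 -0.27748599  0.05      ]
[ 0.50601805 -0.18096585  0.05      ]
[ 0.51144389 -0.3229697   0.05      ]
```

Run:
```python
from bench import *
from h import *
o=get_obs()
plan(o['eef_pos'],Rq(o['eef_rot']),[.47,-.255,.20],down(186.3),.9)
```

```text
0 0.042 0.021 0.045 0.042 -0.097 0.9; -0.005 0.042 0.018 0.045 0.042 -0.097 0.9; -0.01 0.042 0.016 0.045 0.042 -0.097 0.9; -0.015 0.042 0.014 0.045 0.042 -0.097 0.9; -0.019 0.041 0.011 0.045 0.042 -0.097 0.9; -0.024 0.039 0.008 0.045 0.042 -0.097 0.9; -0.028 0.037 0.005 0.045 0.042 -0.097 0.9; -0.032 0.034 0.002 0.045 0.042 -0.097 0.9; -0.035 0.03 -0.001 0.045 0.042 -0.097 0.9; -0.038 0.027 -0.004 0.045 0.042 -0.097 0.9
-0.04 0.022 -0.007 0.045 0.042 -0.097 0.9; -0.042 0.018 -0.009 0.045 0.042 -0.097 0.9; -0.043 0.013 -0.012 0.045 0.042 -0.097 0.9; -0.043 0.008 -0.014 0.045 0.042 -0.097 0.9
```

Call:
{"api": "arm_command", "payload": {
  "motion": "0 0.04 0.02 0.045 0.042 -0.097 0.9; -0.005 0.042 0.018 0.045 0.042 -0.097 0.9; -0.01 0.042 0.016 0.045 0.042 -0.097 0.9; -0.015 0.042 0.014 0.045 0.042 -0.097 0.9; -0.02 0.04 0.01 0.045 0.042 -0.097 0.9; -0.024 0.04 0.008 0.045 0.042 -0.097 0.9; -0.028 0.037 0.005 0.045 0.042 -0.097 0.9; -0.032 0.034 0.002 0.045 0.042 -0.097 0.9; -0.035 0.03 0 0.045 0.042 -0.097 0.9; -0.038 0.027 -0.004 0.045 0.042 -0.097 0.9"
}}

```text
time_s: 6.77
eef_pos: [0.4429, -0.2431, 0.1703]
eef_rot: [0.064, 0.125, 0.984, 0.108]
wrist_force: [0.5, -1.1, -0.2]
opening: 0.898
```

Run:
```python
from bench import *
from h import *
o=get_obs();print(o['time_s'],o['eef_pos'],o['eef_rot'],o['q'],o['opening'])
plan(o['eef_pos'],Rq(o['eef_rot']),[.48,-.253,.19],down(186.3),.9)
```

```text
6.7667 [ 0.44293835 -0.24313411  0.17031285] [0.06361893 0.12470594 0.98427412 0.10772893] [-0.89764638  0.08929293  1.86236755  0.25617168  1.26011182 -2.3036882 ] 0.8975479846232332
-0.05 0.005 -0.019 0.05 0.033 -0.086 0.9; -0.05 -0.001 -0.021 0.05 0.033 -0.086 0.9; -0.049 -0.006 -0.023 0.05 0.033 -0.086 0.9; -0.047 -0.012 -0.024 0.05 0.033 -0.086 0.9
```

Call:
{"api": "arm_command", "payload": {
  "motion": "-0.05 0.005 -0.02 0.05 0.033 -0.086 0.9; -0.05 0 -0.02 0.05 0.033 -0.086 0.9; -0.05 -0.006 -0.023 0.05 0.033 -0.086 0.9; -0.047 -0.012 -0.024 0.05 0.033 -0.086 0.9; 0 0 0 0 0 0 0.9"
}}

```text
time_s: 7.18
eef_pos: [0.4881, -0.2418, 0.1816]
eef_rot: [-0.008, -0.075, 0.997, -0.001]
wrist_force: [-0.9, 0.4, 0.5]
opening: 0.903
```

Run:
```python
from bench import *
from h import *
import cv2
o=get_obs();print(o['time_s'],o['eef_pos'],o['eef_rot'],o['q'],o['opening'])
c=camera('wrist'); cv2.imwrite("pics/w8.png",c['img'][:,:,::-1])
print([(d["box"],round(d["conf"],2)) for d in search_frame('wrist','sleeve_center')])
plan(o['eef_pos'],Rq(o['eef_rot']),[.509,-.249,.13],down(186.3),.9)
```

```text
7.1833 [ 0.48806413 -0.24177399  0.18163116] [-8.02034651e-03 -7.48235622e-02  9.97164127e-01 -9.01092585e-04] [-0.67062802  0.17278986  1.72143544 -0.01282801  1.25795518 -2.38720369] 0.90346010506047
[([278.6, 191.6, 337.7, 233.7], 0.97), ([414.3, 155.9, 469.8, 208.2], 0.64)]
-0.051 -0.026 0.128 -0 -0.008 0.019 0.9; -0.051 -0.025 0.129 -0 -0.008 0.019 0.9
```

View pics/w8.png

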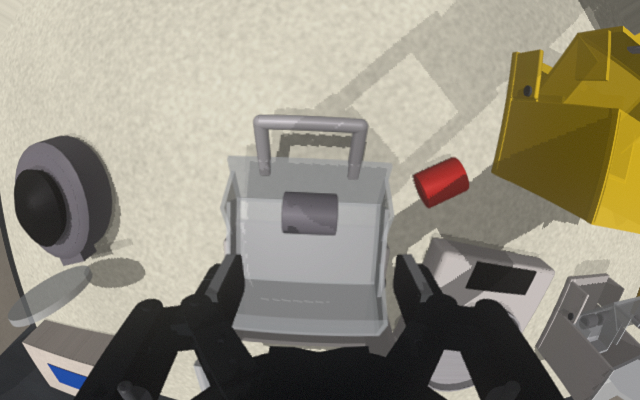

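Run:
```python
from h import *
pos=[0.48806413,-0.24177399,0.18163116];q=[-8.02034651e-03,-7.48235622e-02,9.97164127e-01,-9.01092585e-04]
T=lambda x,y:(270+x/4-.4,120+y/4-.4)
for u in[(310,213.5),(283,213),(338,214)]: print(rz(wray(pos,q,*u),.0506))
print(tri([wray(pos,q,310,213.5),ray('top',*T(570,467))]))
```

```text
[ 0.50974923 -0.24834593  0.0506    ]
[ 0.51311632 -0.27376678  0.0506    ]
[ 0.50632623 -0.2220805   0.0506    ]
(array([ 0.50839501, -0.2487665 ,  0.05513758]), [np.float64(0.0004277499933933218), np.float64(0.00042774999339315924)])
```

Call:
{"api": "arm_command", "payload": {
  "motion": "-0.05 -0.024 0.13 0 -0.008 0.019 0.9; -0.05 -0.024 0.13 0 -0.008 0.019 0.9; 0 0 0 0 0 0 0.9"
}}

```text
time_s: 7.53
eef_pos: [0.5056, -0.2468, 0.1242]
eef_rot: [-0.0, -0.048, 0.999, 0.005]
wrist_force: [-1.2, 0.2, -1.0]
opening: 0.899
```

Run:
```python
from bench import *
from h import *
o=get_obs();print(o['time_s'],o['eef_pos'],o['eef_rot'],o['opening'])
plan(o['eef_pos'],Rq(o['eef_rot']),[.509,-.248,.034],down(186.3),.9,n=5)
```

```text
7.5333 [ 0.50555597 -0.24682685  0.12424816] [-2.13011275e-04 -4.81145256e-02  9.98831108e-01  4.62221481e-03] 0.8992462808040957
-0.003 -0.002 0.09 0.002 0 -0.003 0.9; -0.003 -0.002 0.09 0.002 0 -0.003 0.9; -0.003 -0.002 0.09 0.002 0 -0.003 0.9; -0.003 -0.002 0.09 0.002 0 -0.003 0.9; -0.003 -0.002 0.09 0.002 0 -0.003 0.9
```

Call:
{"api": "arm_command", "payload": {
  "motion": "-0.005 -0.003 0.09 0 0 -0.003 0.9; -0.004 -0.002 0.09 0 0 -0.003 0.9; -0.004 -0.002 0.09 0 0 0 0.9; -0.003 -0.002 0.08 0 0 0 0.9; 0 0 0 0 0 0 0.9"
}}

```text
time_s: 7.95
eef_pos: [0.5032, -0.2467, 0.0498]
eef_rot: [-0.003, -0.046, 0.999, 0.01]
wrist_force: [-0.5, 0.5, -0.7]
opening: 0.901
```

Run:
```python
from bench import *
from h import *
import cv2
o=get_obs();print(o['time_s'],o['eef_pos'],o['eef_rot'],o['opening'],o['wrist_force'])
c=camera('wrist'); cv2.imwrite("pics/w9.png",c['img'][:,:,::-1])
plan(o['eef_pos'],Rq(o['eef_rot']),[.509,-.248,.034],down(186.3),.9,n=2)
```

```text
7.95 [ 0.50317571 -0.24673392  0.04981802] [-0.00337828 -0.04622414  0.99887706  0.0098257 ] 0.9005608232320865 [-0.4704584   0.46640559 -0.71621091]
-0.014 -0.005 0.039 0.01 -0.003 -0.008 0.9; -0.014 -0.005 0.039 0.01 -0.003 -0.008 0.9
```

View pics/w9.png

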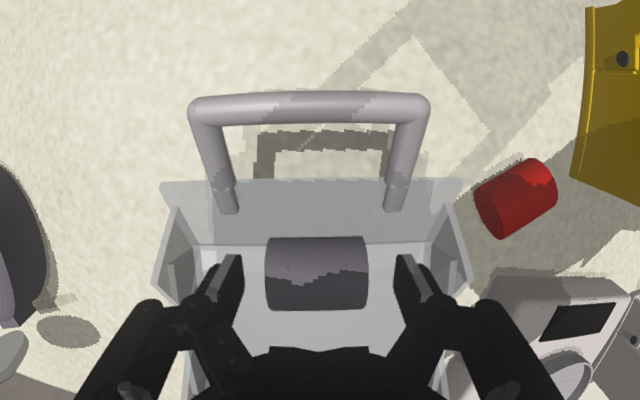

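Call:
{"api": "arm_command", "payload": {
  "motion": "-0.018 -0.005 0.045 0.01 -0.003 -0.008 0.9; -0.016 -0.005 0.045 0.01 -0.003 -0.008 0.9; 0 0 0 0 0 0 0.9"
}}

```text
time_s: 8.25
eef_pos: [0.5116, -0.2502, 0.0349]
eef_rot: [0.002, -0.054, 0.999, -0.003]
wrist_force: [-0.1, -0.2, 0.1]
opening: 0.903
```

Run:
```python
from bench import *
from h import *
import cv2
o=get_obs();print(o['time_s'],o['eef_pos'],o['eef_rot'],o['opening'],o['wrist_force'])
c=camera('wrist'); cv2.imwrite("pics/w10.png",c['img'][:,:,::-1])
```

```text
8.25 [ 0.51155771 -0.25016219  0.03485864] [ 0.00247886 -0.05393983  0.99853751 -0.00268105] 0.9033581471669945 [-0.13404626 -0.24652716  0.07184485]
```

View pics/w10.png

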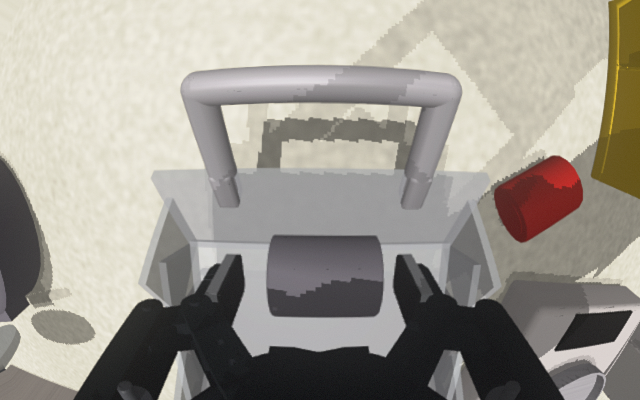

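Call:
{"api": "arm_command", "payload": {
  "motion": "0.012 0.008 0.005 0 0 0 0.9; 0 0 0 0 0 0 0.5; 0 0 0 0 0 0 0.4; 0 0 0 0 0 0 0.3; 0 0 0 0 0 0 0.3; 0 0 0 0 0 0 0.3; 0 0 0 0 0 0 0.3"
}}

```text
time_s: 8.88
eef_pos: [0.5105, -0.2496, 0.0373]
eef_rot: [0.004, -0.054, 0.999, -0.004]
wrist_force: [0.2, 0.2, -0.6]
opening: 0.577
```

Run:
```python
from bench import *
from h import *
import cv2
o=get_obs();print(o['time_s'],o['eef_pos'],o['eef_rot'],o['opening'],o['wrist_force'])
c=camera('wrist'); cv2.imwrite("pics/w11.png",c['img'][:,:,::-1])
```

```text
8.8833 [ 0.51052261 -0.24960817  0.03728816] [ 0.00420037 -0.05415683  0.99851548 -0.00402937] 0.5766773726639741 [ 0.17344321  0.23375187 -0.5892957 ]
```

View pics/w11.png

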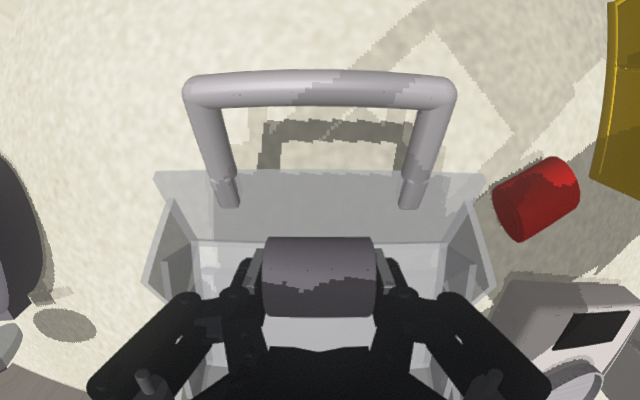

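Call:
{"api": "arm_command", "payload": {
  "motion": "0 0 -0.05 0 0 0 0.3; 0 0 -0.1 0 0 0 0.3; 0 0 -0.15 0 0 0 0.3; 0 0 -0.2 0 0 0 0.3; 0 0 -0.2 0 0 0 0.3; 0 0 -0.15 0 0 0 0.3; 0 0 -0.05 0 0 0 0.3; 0 0 0 0 0 0 0.3"
}}

```text
time_s: 9.6
eef_pos: [0.5067, -0.2466, 0.2263]
eef_rot: [0.002, -0.054, 0.999, -0.002]
wrist_force: [-0.4, 0.6, -0.8]
opening: 0.577
```

Run:
```python
from bench import *
from h import *
import cv2
o=get_obs();print(o['time_s'],o['eef_pos'],o['eef_rot'],o['opening'],o['wrist_force'],o['q'])
c=camera('wrist'); cv2.imwrite("pics/w12.png",c['img'][:,:,::-1])
plan(o['eef_pos'],Rq(o['eef_rot']),[.667,-.0135,.2],down(180),.3,n=10)
```

```text
9.6 [ 0.50665968 -0.24656875  0.22627616] [ 0.00169555 -0.05403407  0.99853606 -0.00178587] 0.5769574267596157 [-0.4009621   0.5543377  -0.81161969] [-6.63262386e-01  1.56393790e-01  1.64551761e+00 -4.75527877e-04
  1.33477790e+00 -2.34206978e+00]
-0.092 0.107 0.013 -0 0 0.01 0.3; -0.091 0.108 0.013 -0 0 0.01 0.3; -0.09 0.109 0.013 -0 0 0.01 0.3; -0.089 0.11 0.013 -0 0 0.01 0.3; -0.088 0.111 0.013 -0 0 0.01 0.3; -0.086 0.112 0.013 -0 0 0.01 0.3; -0.085 0.113 0.013 -0 0 0.01 0.3; -0.084 0.114 0.013 -0 0 0.01 0.3; -0.083 0.115 0.013 -0 0 0.01 0.3; -0.081 0.116 0.013 -0 0 0.01 0.3
```

View pics/w12.png

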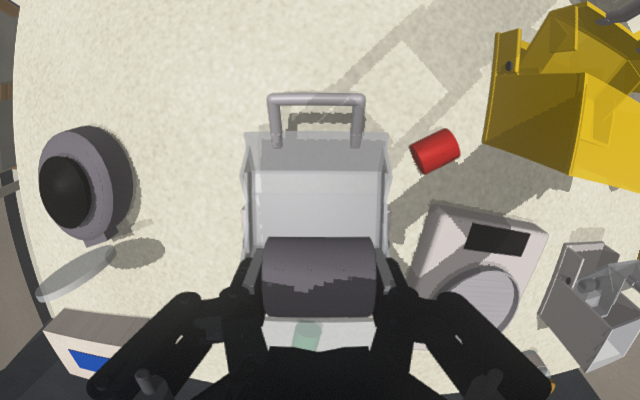

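Call:
{"api": "arm_command", "payload": {
  "motion": "-0.09 0.107 0.01 0 0 0.01 0.3; -0.09 0.108 0.01 0 0 0.01 0.3; -0.09 0.109 0.01 0 0 0.01 0.3; -0.09 0.11 0.01 0 0 0.01 0.3; -0.088 0.111 0.01 0 0 0.01 0.3; -0.086 0.112 0.01 0 0 0.01 0.3; -0.085 0.113 0.01 0 0 0.01 0.3; -0.084 0.114 0.01 0 0 0.01 0.3; -0.083 0.115 0.01 0 0 0.01 0.3; 0 0 0 0 0 0 0.3"
}}

```text
time_s: 10.48
eef_pos: [0.6446, -0.0261, 0.1785]
eef_rot: [-0.015, -0.001, 1.0, 0.004]
wrist_force: [-1.2, 0.3, -1.1]
opening: 0.576
```

Run:
```python
from bench import *
from h import *
import cv2
o=get_obs();print(o['time_s'],o['eef_pos'],o['eef_rot'],o['opening'],o['q'])
plan(o['eef_pos'],Rq(o['eef_rot']),[.668,-.0135,.11],down(180),.3)
```

```text
10.4833 [ 0.6446191  -0.02608081  0.17847143] [-1.54649875e-02 -7.58107088e-04  9.99870453e-01  4.39736926e-03] 0.5760015424320124 [-2.24891831e-01  4.01702154e-01  1.43883119e+00  1.69903980e-03
  1.33317465e+00 -1.79763103e+00]
-0.064 0.03 0.17 0.004 -0.015 0.001 0.3; -0.061 0.031 0.17 0.004 -0.015 0.001 0.3
```

Call:
{"api": "arm_command", "payload": {
  "motion": "-0.064 0.03 0.17 0.004 -0.015 0 0.3; -0.061 0.03 0.17 0.004 -0.015 0 0.3; 0 0 0 0 0 0 0.3"
}}

```text
time_s: 10.73
eef_pos: [0.6661, -0.011, 0.1013]
eef_rot: [-0.003, -0.003, 1.0, 0.0]
wrist_force: [-1.5, 1.2, -2.2]
opening: 0.578
```

Run:
```python
from bench import *
from h import *
import cv2
o=get_obs();print(o['time_s'],o['eef_pos'],o['eef_rot'],o['opening'],o['wrist_force'])
plan(o['eef_pos'],Rq(o['eef_rot']),[.668,-.0135,.073],down(180),.3)
c=camera('wrist'); w=c['img'][:,:,::-1]; c=camera('scene'); s=c['img'][150:330,230:430,::-1]
a=np.zeros((500,800,3),np.uint8); a[:250,:400]=cv2.resize(w,(400,250),interpolation=cv2.INTER_AREA); a[:360,400:]=cv2.resize(s,(400,360),interpolation=cv2.INTER_CUBIC); cv2.imwrite('pics/a13.png',a)
```

```text
10.7333 [ 0.66610832 -0.01102892  0.10133294] [-2.73716367e-03 -2.58200149e-03  9.99992814e-01  4.62127967e-04] 0.5779483270408764 [-1.45892084  1.1683309  -2.15773591]
-0.01 -0.013 0.142 0.001 -0.005 0.005 0.3
```

View pics/a13.png

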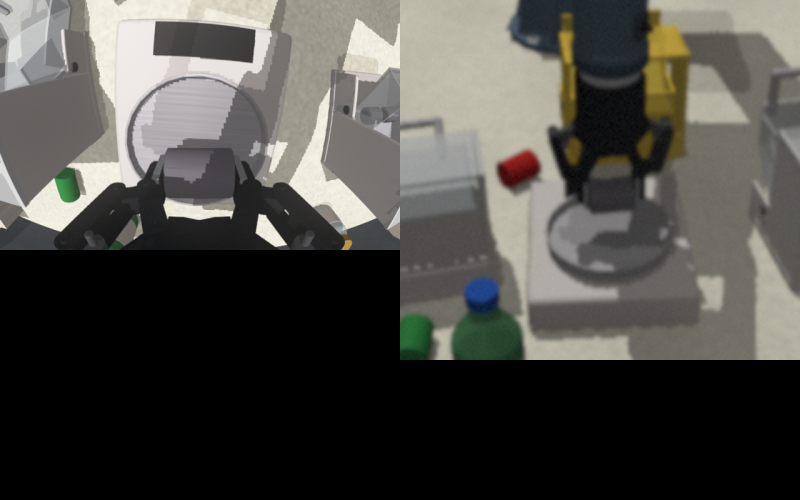

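Run:
```python
from h import *
w=wray([.66610832,-.01102892,.10133294],[-2.73716367e-03,-2.58200149e-03,9.99992814e-01,4.62127967e-04],315,226)
print(rz(w,.066))
# rim left/top edges
for u in[(203,224),(428,224),(318,122)]: print(rz(wray([.66610832,-.01102892,.10133294],[-2.73716367e-03,-2.58200149e-03,9.99992814e-01,4.62127967e-04],*u),.072))
```

```text
[ 0.6603262  -0.01467183  0.066     ]
[ 0.65752635 -0.08557019  0.072     ]
[0.65687938 0.0564056  0.072     ]
[ 0.59596323 -0.01300376  0.072     ]
```

Call:
{"api": "arm_command", "payload": {
  "motion": "-0.01 -0.012 0.08 0 -0.005 0.005 0.3; 0 0 0.05 0 0 0 0.3; 0 0 0 0 0 0 0.3"
}}

```text
time_s: 11.08
eef_pos: [0.6709, -0.0175, 0.0843]
eef_rot: [0.004, 0.001, 1.0, -0.001]
wrist_force: [-0.1, 0.3, -0.4]
opening: 0.579
```

Run:
```python
from bench import *
o=get_obs();print(o['time_s'],o['eef_pos'],o['opening'],o['wrist_force'])
```

```text
11.0833 [ 0.6708948  -0.01749507  0.08426137] 0.5785375655035723 [-0.08111411  0.31332575 -0.4412865 ]
```

Call:
{"api": "arm_command", "payload": {
  "motion": "0.01 0.012 0.04 0 0 0 0.3; 0 0 0.03 0 0 0 0.3; 0 0 0.01 0 0 0 0.3; 0 0 0 0 0 0 0.3"
}}

```text
time_s: 11.42
eef_pos: [0.6703, -0.0169, 0.0715]
eef_rot: [0.006, 0.002, 1.0, -0.002]
wrist_force: [0.6, 0.2, -0.9]
opening: 0.579
```

Run:
```python
from bench import *
o=get_obs();print(o['time_s'],o['eef_pos'],o['opening'],o['wrist_force'])
```

```text
11.4167 [ 0.67033257 -0.01688192  0.0715278 ] 0.5791664555943256 [ 0.61132845  0.16366198 -0.85955393]
```

Call:
{"api": "arm_command", "payload": {
  "motion": "0 0.01 0.02 0 0 0 0.3; 0 0 0.015 0 0 0 0.3; 0 0 0 0 0 0 0.3"
}}

```text
time_s: 11.67
eef_pos: [0.6715, -0.0149, 0.0657]
eef_rot: [0.008, 0.002, 1.0, -0.002]
wrist_force: [0.7, 0.4, -1.2]
opening: 0.576
```

Call:
{"api": "arm_command", "payload": {
  "motion": "0 0 0.01 0 0 0 0.3; 0 0 0 0 0 0 0.3"
}}

```text
time_s: 11.83
eef_pos: [0.6721, -0.0148, 0.0662]
eef_rot: [0.008, 0.002, 1.0, -0.002]
wrist_force: [0.8, -0.1, -1.5]
opening: 0.576
```

Call:
{"api": "arm_command", "payload": {
  "motion": "0 0 0.02 0 0 0 0.3; 0 0 0.01 0 0 0 0.3; 0 0 0 0 0 0 0.3"
}}

```text
time_s: 12.08
eef_pos: [0.6733, -0.0149, 0.0662]
eef_rot: [0.009, 0.001, 1.0, -0.003]
wrist_force: [0.1, 0.1, -0.5]
opening: 0.578
```

Run:
```python
from bench import *
import cv2,numpy as np
o=get_obs();print(o['time_s'],o['eef_pos'],o['opening'],o['wrist_force'])
c=camera('wrist'); w=c['img'][:,:,::-1]; c=camera('scene'); s=c['img'][200:330,270:400,::-1]
a=np.zeros((400,800,3),np.uint8); a[:250,:400]=cv2.resize(w,(400,250),interpolation=cv2.INTER_AREA); a[:400,400:]=cv2.resize(s,(400,400),interpolation=cv2.INTER_CUBIC); cv2.imwrite('pics/a14.png',a)
```

```text
12.0833 [ 0.67329288 -0.01488196  0.06622647] 0.5777122470947539 [ 0.12607387  0.10423478 -0.45955933]
```

View pics/a14.png

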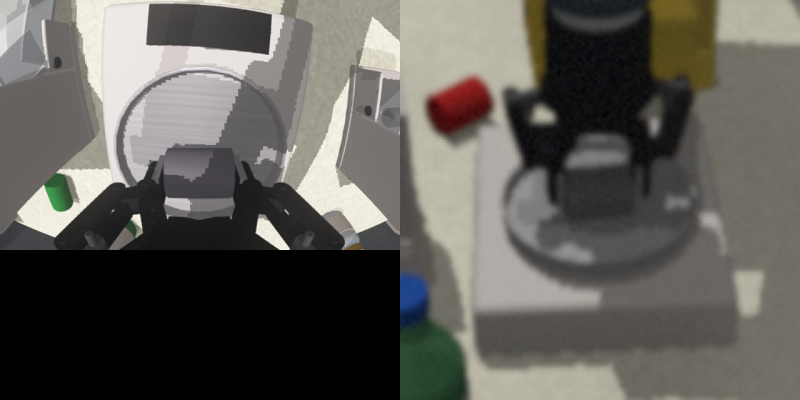

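Call:
{"api": "arm_command", "payload": {
  "motion": "0.01 0 0.03 0 0 0 0.3; 0.005 0 0.02 0 0 0 0.3"
}}

```text
time_s: 12.35
eef_pos: [0.6737, -0.0149, 0.0654]
eef_rot: [0.012, 0.001, 1.0, -0.003]
wrist_force: [-12.6, 0.5, 21.4]
opening: 0.572
```

Call:
{"api": "arm_command", "payload": {
  "motion": "0 0 0 0 0 0 0.3; 0 0 0 0 0 0 0.6; 0 0 0 0 0 0 0.65; 0 0 0 0 0 0 0.7; 0 0 0 0 0 0 0.75; 0 0 0 0 0 0 0.75"
}}

```text
time_s: 12.85
eef_pos: [0.6741, -0.0149, 0.0649]
eef_rot: [0.012, 0.001, 1.0, -0.003]
wrist_force: [-0.6, -0.4, -1.2]
opening: 0.75
```

Run:
```python
from bench import *
import cv2,numpy as np
o=get_obs();print(o['time_s'],o['eef_pos'],o['eef_rot'],o['opening'],o['wrist_force'])
c=camera('wrist'); cv2.imwrite('pics/w15.png',c['img'][:,:,::-1])
```

```text
12.85 [ 0.67408197 -0.01487435  0.06490857] [ 1.22548789e-02  6.42379070e-04  9.99920156e-01 -3.01428893e-03] 0.75006553947514 [-0.64542312 -0.43326865 -1.15809482]
```

View pics/w15.png

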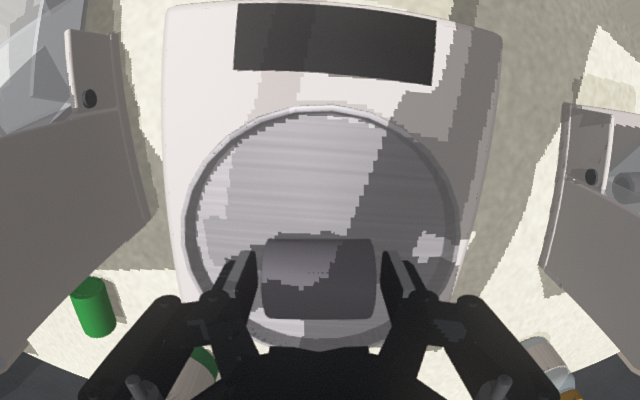

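Call:
{"api": "arm_command", "payload": {
  "motion": "0 0 -0.03 0 0 0 0.75; 0 0 -0.05 0 0 0 0.75; 0 0 -0.1 0 0 0 0.75; 0 0 -0.15 0 0 0 0.75; 0 0 -0.2 0 0 0 0.75; 0 0 -0.2 0 0 0 0.75; 0 0 -0.1 0 0 0 0.75; 0 0 0 0 0 0 0.75"
}}

```text
time_s: 13.57
eef_pos: [0.6675, -0.0135, 0.2384]
eef_rot: [0.009, 0.001, 1.0, -0.002]
wrist_force: [0.1, -0.2, 0.3]
opening: 0.749
```

Run:
```python
from bench import *
from h import *
import cv2
o=get_obs();print(o['time_s'],o['eef_pos'],o['eef_rot'],o['opening'],o['wrist_force'])
c=camera('wrist'); cv2.imwrite('pics/w16.png',c['img'][:,:,::-1])
b=search_frame('wrist','sleeve_center');print([(d['box'],d['conf']) for d in b])
c=camera('scene'); s=search_frame('scene','sleeve_center'); print([(d['box'],d['conf']) for d in s])
cv2.imwrite('pics/s16.png',cv2.resize(c['img'][200:330,230:400,::-1],None,fx=4,fy=4,interpolation=cv2.INTER_CUBIC))
```

```text
13.5667 [ 0.66752954 -0.01354239  0.23838059] [ 8.57064460e-03  7.74490836e-04  9.99960435e-01 -2.25223341e-03] 0.7493395783363098 [ 0.14657917 -0.21730053  0.26004589]
[([208.8, 0.0, 263.1, 28.8], 0.9), ([291.0, 168.7, 343.1, 206.0], 0.74), ([149.4, 223.0, 177.8, 259.0], 0.64)]
[([320.9, 253.3, 348.5, 273.7], 0.72), ([277.8, 225.2, 302.0, 244.2], 0.7), ([224.3, 304.4, 249.7, 335.6], 0.65), ([293.2, 240.9, 380.4, 314.8], 0.17)]
```

View pics/w16.png

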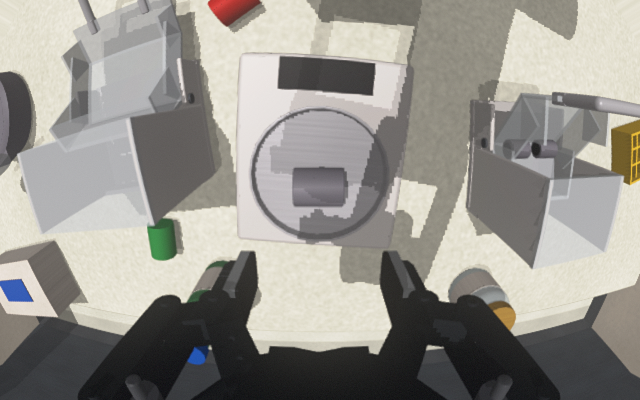

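View pics/s16.png

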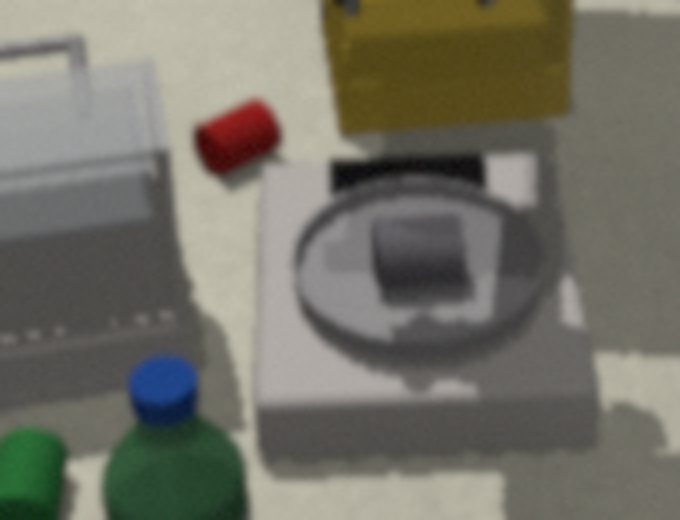

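Run:
```python
from bench import *
from h import *
o=get_obs(); a=(o['eef_pos'],o['eef_rot'])
print(tri([wray(*a,319,187),ray('scene',230+420/4-.4,200+258/4-.4)]), rz(wray(*a,319,175),.066))
print(hand_in())
```

```text
(array([ 0.67008158, -0.01342887,  0.06932351]), [np.float64(0.0010477864736193358), np.float64(0.0010477864736193464)]) [ 0.65820921 -0.01444599  0.066     ]
the job is handed in; nothing more can be done
None
```

I swung the wide clear bin out to its stop, and the big adapter rolled to the mouth. I then gripped the adapter by its two ends, laid it in the balance pan and handed the job in at about 13.6 s of robot time.

**Bin:** I caged its pull bar loosely between the fingers. At the end of the swing the wrist force rose to about 28 N, and both the scene and top views show the bin fully forward. I judged the angle from the pictures as about 1.0 rad; I had no direct reading of the joint.

**Placing:** The fingers let go only after the adapter was pressed onto the pan, with about 21 N upward and 13 N sideways at the wrist. The last pictures show it lying still in the pan, clear of the rim, with the arm about 0.17 m above and touching nothing.

**Checks that disagreed:**
- **Adapter height:** Two views after release put the adapter at x 0.670, y -0.013, within about 15 mm of the pan's centre. They gave a centre height of only 0.069 m. It should rest at 0.080 m, so I put this down to hand-picked pixels, because the contact force and pictures show it on the pan.
- **Pan centre:** From the start pictures I measured it at x 0.668. Two rougher wrist-camera readings gave 0.658 and 0.660.

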